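# Refit the missing hob knob

## Task

One control knob has come off the two-plate table hob and lies on the pantry counter. Pick up the large pointed knob, the match of the one still on the hob, turn it so that its pointed end faces the way the bare spindle's flat faces, and push it down on the spindle until it snaps fully home; then let go. Leave the smaller knob where it lies.

Things in the scene. Friction and masses are not known exactly. Their poses are not given: they have to be found in the camera images.
- knob_center (a point): Centre (half-way up) of the large loose black knob, 90 g, 44 mm tall, standing upright on the counter, bore down, z up. From above a teardrop: 40 mm wide between sides facing its +y and -y (flat from the centre to 14 mm ahead), round (radius 20 mm) behind, a point 34 mm ahead (+x), white line on top towards the point. Grasp across the sides.
- knob_point (a point): Tip of that knob's pointed end, half-way up, 34 mm ahead (+x) of its centre, same axes. Its bore opens in the middle of its underside (22 mm below the centre) and is 24 mm deep: a round mouth flaring from 18 to 28 mm over the lowest 8 mm, then D-shaped, 1.2 mm wider all round than the spindle, the flat on the pointed (+x) side.
- spindle_top (a point): Top centre of the bare upright brass D-shaft on the hob's front strip (0.2 m along is one with a knob on): 16 mm thick, 26 mm tall, top 4 mm tapered; hob top 61 mm above counter. Flat 2 mm off axis, facing +x and a white tick on the hob; knob +x must match within 10 deg. Spring balls stop the knob's centre some 10 mm above this point; 8 to 20 N more snaps it home, 2 mm below.
- small_knob_center (a point): Centre (half-way up) of a smaller black knob of the same shape, 27 mm tall, 25 mm across its sides, 33 mm long, loose on the counter. It does not belong on this spindle and is to be left alone.
There are look-alikes about, which are no part of the job. Leave any pink or purple look-alike of the part that bears knob_center alone.

How it is judged:
At the end, for the whole second after the job is handed in: The large knob sits on the bare spindle, snapped home: its centre no more than 0.5 mm above the spindle's top (2 mm below it when home), within 6 mm sideways, upright within 0.15 rad, turned with its point towards the spindle's flat within 0.26 rad; the small knob is within 30 mm of where it was (z of knob_center in the frame of spindle_top below 0.0005 m and horizontal distance between knob_center and spindle_top below 0.006 m and angle between the x axis of knob_center and the x axis of spindle_top, either way round below 0.26 rad and x of knob_point in the frame of spindle_top above 0.02 m and angle between knob_center's own z axis and vertical below 0.15 rad and distance of small_knob_center from where it was at the start of the episode below 0.03 m); the robot touches nothing.
It also fails if it takes over 38 s, if anything falls off the work surface, if the arm or the gripper's body presses on something with over 40 N, if the wrist force passes 120 N, or if a joint passes its speed limit or range.

## Robot

A 6-joint arm with a two-finger parallel gripper is mounted at the origin on the work surface. World frame = base frame: x ahead of the robot, y to its left, z up, the work surface at z = 0. Lengths are in m, angles in rad, forces in N, time in s.
With the tool pointing down it reaches from about 0.225 to 0.875 m from the base axis. Payload 3.4 kg.
Tool frame: the origin (TCP) lies at the very end of the fingers, on their centre line; the grasp point (between the pads) lies 19 mm behind it; z points along the fingers, y is the direction in which the jaws open and shut (so a half turn about z gives the same grasp; the last joint's range is limited). The gripper opens to 85 mm and grips with 20 to 120 N. Pads are 22 mm wide; open, the fingers measure 114 mm over their backs; the gripper's body (76 mm by 85 mm) begins 54 mm behind the grasp point. The pads swing forward as they close: fully open they stand 13 mm farther back than shut.
Start: joints at [1.172, 0.276, 1.505, -0, 1.361, -0.121], TCP at [0.158, 0.553, 0.231] pointing down, gripper open.
Joint ranges: [-2.89, 2.89], [-0.75, 2.08], [0.22, 2.7], [-1.18, 4.32], [0.11, 2.71], [-2.7, 2.7]. Speed limits (rad/s): [2.57, 2.57, 3.14, 3.14, 3.14, 3.14].

## Interface

Orientations are given as a unit quaternion [w, x, y, z].
In Python, from rig import telemetry, optics, order gives the robot as it stands.
- The arm moves only by the shell command python3 -m creep 'ROWS' [FORCE]. ROWS is a JSON object of lists of equal length, an entry for each row: "slide": the shift along the world's x, y, z normalised to -1 to 1, where 1 is 0.15 m, a list of three; "twist": the turn, a rotation vector about the world's x, y, z normalised to -1 to 1, where 1 is 360 degrees, a list of three; "fingers": the gripper's target within -1 to 1 (fully open at 1, half-way at 0, shut at -1). A call has 1 to 20 rows; each row is the pose to reach, as a shift and turn from the pose commanded when the call began, turning the shorter way round; what a row does not reach only later rows make up. A row lasts 1/10 s, in which the tool goes at most 50 mm and 8.59 degrees, less where a joint would pass 70% of its speed; a pose out of reach is approached as far as the arm can. A call with a number of a shift or a turn outside -1 to 1 is refused whole. A call with a gripper value outside its range is refused whole. The fingers move at their own pace and stop on an object; FORCE is the grip in N (left out, the last holds). Time passes only in rows, so rows that repeat a pose let the fingers close. It gives the time, the measured TCP pose, the force and the opening at its end, in the units of the state.
- telemetry.get_state(): the state, without advancing time (a new reading comes with each control period).
- optics.get_image(name): name is "scene" or "top" or "wrist"; returns a dict with "img" (480x640x3 uint8, blue, green, red), "depth" (480x640 float32, m along the optical axis (not along the pixel's ray), 0 where there is no reading), "fovy" (degrees; the focal length in pixels is half the picture's height over the tangent of half this angle, whatever the lens; pixels are square), "cx", "cy" (the principal point, pixels), "world_from_camera" (4x4, takes a point from camera to world coordinates). Camera axes: x right, y down, z forward; pixel columns grow to the right and rows downward; lengths in m; the calibration is good to about 2 mm. A picture is of the moment at which its call begins.
- order.sign_off(): hands the job in, once; it reports no verdict.
The state is a dict: "clock": time; "qpos": joint angles; "qd": joint speeds; "effort": joint torques, N m; "position": TCP position; "ee_rot": TCP orientation; "contact_force": force on the tool from outside, world axes, zero at the start; "moment": the same for the moment, N m; "width": finger opening in m.
Only numpy, scipy, OpenCV 4.12 (cv2) and the standard library are available. Lean on these libraries where they do the work, as an engineer would, in place of code of your own. Each camera call takes 0.05 s, during which the arm holds its last target.

## Working session

There is one attempt and no reset: what is moved stays moved. The work goes in short steps, Python scripts to look and compute and a shell command to move; the robot and the scene stay as the last step left them, time stands still between calls to the robot, and variables do not carry over. Pictures are saved under pics/ and viewed, and the job is handed in when it is done.

```bash
ls; mkdir -p pics; python3 - <<'E'
from rig import telemetry, optics
import cv2, numpy as np
print(telemetry.get_state())
for n in ["scene","top","wrist"]:
    d=optics.get_image(n)
    cv2.imwrite(f"pics/a_{n}.png",d["img"]); np.savez(f"pics/a_{n}.npz",**d)
    print(n,d["fovy"],d["cx"],d["cy"],np.round(d["world_from_camera"],3).tolist())
E
```

```text
pics
{'clock': 0.0, 'qpos': array([ 1.17200350e+00,  2.76616474e-01,  1.50614256e+00,  5.97448294e-05,
        1.36068636e+00, -1.21022705e-01]), 'qd': array([-0.00073586, -0.00146413, -0.00082207, -0.00059144, -0.00077826,
        0.00076124]), 'effort': array([ 2.23410420e-04, -4.16808558e+01, -2.45795202e+01, -1.37092547e-04,
        1.14669045e-02,  7.90141115e-06]), 'position': array([0.15746399, 0.55247422, 0.2304237 ]), 'ee_rot': array([-2.66298120e-04,  1.38445133e-01,  9.90369671e-01, -8.87751335e-04]), 'contact_force': array([-0.01656986,  0.0272862 ,  0.06299167]), 'moment': array([ 0.01686548,  0.04051722, -0.00697835]), 'width': 0.08538628055710829}
scene 55.07562242864205 324.90258071660753 232.60932554753208 [[0.328, 0.745, -0.58, 1.112], [0.945, -0.271, 0.186, -0.207], [-0.019, -0.609, -0.793, 0.903], [0.0, 0.0, 0.0, 1.0]]
top 55.98773179979703 323.38250291795873 241.66673614242967 [[-0.074, -0.965, 0.253, 0.341], [-0.997, 0.073, -0.015, -0.002], [-0.004, -0.253, -0.967, 0.89], [0.0, 0.0, 0.0, 1.0]]
wrist 58.69977224502636 318.92735805505544 237.36053376489548 [[0.274, 0.921, 0.277, 0.087], [0.962, -0.262, -0.08, 0.573], [-0.001, 0.288, -0.958, 0.373], [0.0, 0.0, 0.0, 1.0]]
```

View pics/a_scene.png

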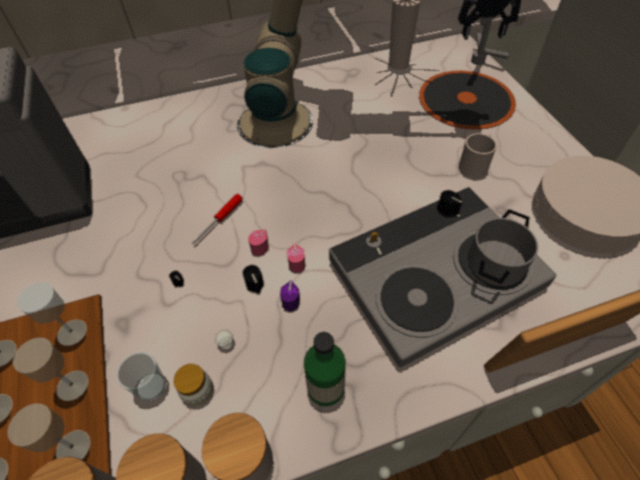

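View pics/a_top.png

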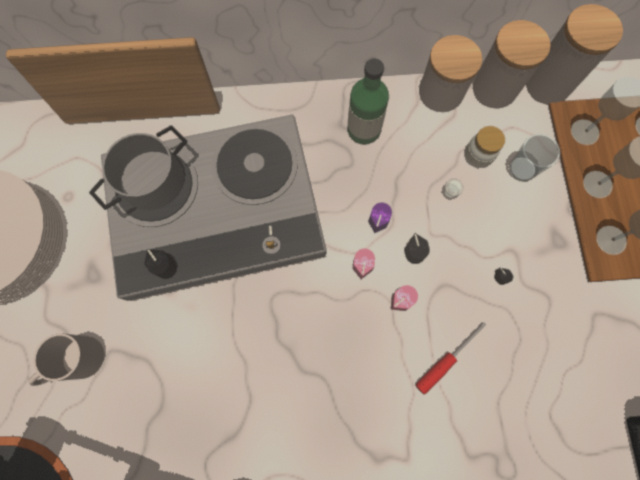

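View pics/a_wrist.png

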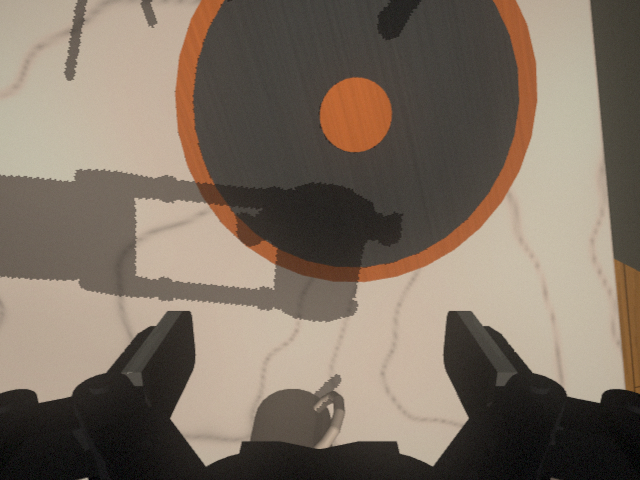

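Candidates in the top view: black (417,248), small black (503,275), purple (381,215), pink (364,261), pink (404,297), and the knob already fitted on the hob (160,262). By the description the target is the bigger loose black one at (417,248). The bare spindle is at (271,243), with its tick above it at about (270,230). Next I check this in a close crop.

```bash
cat > h.py <<'E'
import numpy as np, cv2
def load(n): return dict(np.load(n))
def ray(d,u,v):
    f=240/np.tan(np.radians(float(d["fovy"]))/2)
    T=d["world_from_camera"]
    r=T[:3,:3]@np.array([(u-d["cx"])/f,(v-d["cy"])/f,1]); return T[:3,3],r
def plane(d,u,v,z):
    o,r=ray(d,u,v); return o+r*(z-o[2])/r[2]
def dep(d,u,v):
    o,r=ray(d,u,v); return o+r*float(d["depth"][int(round(v)),int(round(u))])
def proj(d,p):
    f=240/np.tan(np.radians(float(d["fovy"]))/2)
    T=d["world_from_camera"]; c=T[:3,:3].T@(np.asarray(p)-T[:3,3])
    return np.array([c[0]/c[2]*f+d["cx"],c[1]/c[2]*f+d["cy"]])
E
python3 - <<'E'
from h import *
d=load("pics/a_top.npz"); im=d["img"]
a=cv2.resize(im[225:285,380:440],(390,390),interpolation=cv2.INTER_CUBIC)
b=cv2.resize(im[215:275,240:300],(390,390),interpolation=cv2.INTER_CUBIC)
cv2.imwrite("pics/crop1.png",np.hstack([a,b]))
s=load("pics/a_scene.npz"); im=s["img"]
a=cv2.resize(im[255:305,228:278],(390,390),interpolation=cv2.INTER_CUBIC)
b=cv2.resize(im[215:265,350:400],(390,390),interpolation=cv2.INTER_CUBIC)
cv2.imwrite("pics/crop2.png",np.hstack([a,b]))
for u,v in [(417,248),(417,243),(417,254),(430,270),(271,243),(290,240),(503,275)]: print(u,v,np.round(dep(d,u,v),4))
E
```

```text
417 248 [ 0.535  -0.1931  0.0454]
417 243 [ 0.5452 -0.1946  0.044 ]
417 254 [ 0.5233 -0.1917  0.0448]
430 270 [ 0.4987 -0.224  -0.0019]
271 243 [0.5548 0.0824 0.0874]
290 240 [0.5654 0.049  0.0594]
503 275 [ 0.4728 -0.3549  0.0302]
```

View pics/crop1.png

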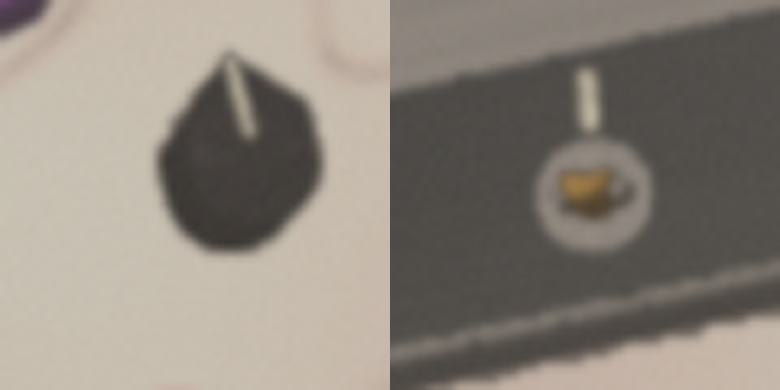

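View pics/crop2.png

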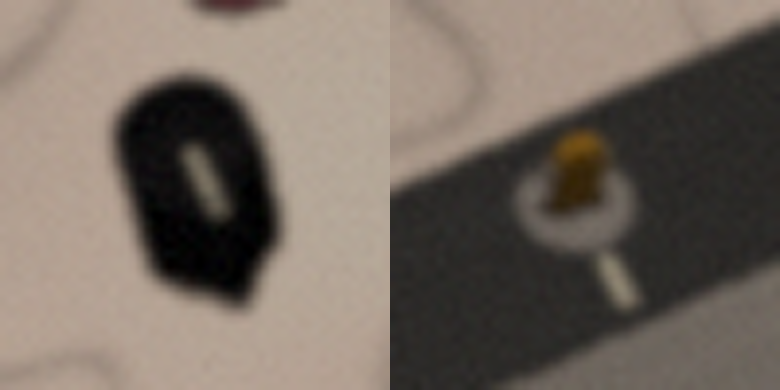

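The crop confirms the target: a full-size black teardrop with a white line towards its point. The right-hand crop shows the spindle with its washer and tick. Now I compute positions.

```bash
python3 - <<'E'
from h import *
t=load("pics/a_top.npz"); s=load("pics/a_scene.npz")
def tp(x,y,o): return (x/6.5-.42+o[0], y/6.5-.42+o[1])
def sp(x,y,o): return (x/7.8-.44+o[0], y/7.8-.44+o[1])
def yaw(a,b): return np.degrees(np.arctan2(b[1]-a[1],b[0]-a[0]))
for d,a,b in [(t,tp(252,135,(380,225)),tp(228,55,(380,225))),(s,sp(187,147,(228,255)),sp(224,217,(228,255)))]:
    A,B=plane(d,*a,.044),plane(d,*b,.044); print("knob line",A.round(4),B.round(4),yaw(A,B))
for d,a,b,w in [(t,tp(202,128,(240,215)),tp(197,70,(240,215)),tp(205,193,(240,215))),(s,sp(212,257,(350,215)),sp(242,306,(350,215)),sp(185,197,(350,215)))]:
    A,B,W=[plane(d,*q,.061) for q in (a,b,w)]; print("tick",A.round(4),B.round(4),yaw(A,B),"washer",W.round(4),yaw(W,B))
for n,d in [("t",t),("s",s)]:
  m=(d["img"].max(2)<60).astype(np.uint8) if n=="s" else (d["img"].max(2)<85).astype(np.uint8)
  c0=(417,248) if n=="t" else (253,280)
  num,lab,st,ce=cv2.connectedComponentsWithStats(m); k=lab[c0[1],c0[0]]; print(n,k,st[k],ce[k], dep(d,*ce[k]))
  if k:
    v,u=np.where(lab==k); P=np.array([dep(d,a,b) for a,b in zip(u,v)])
    P=P[(P[:,2]>.041)&(P[:,2]<.047)]; print(len(P),P.mean(0),P.min(0),P.max(0))
print(proj(t,[.5548,.0824,.061]))
E
```

```text
knob line [ 0.5403 -0.1966  0.044 ] [ 0.5654 -0.1926  0.044 ] 9.106829791472206
knob line [ 0.5358 -0.1954  0.044 ] [ 0.5619 -0.1911  0.044 ] 9.367928441956394
tick [0.5791 0.0851 0.061 ] [0.5969 0.0858 0.061 ] 2.1785140315610447 washer [0.5593 0.0851 0.061 ] 1.0280883161738572
tick [0.5758 0.086  0.061 ] [0.5945 0.0873 0.061 ] 3.9024667691366264 washer [0.5533 0.0871 0.061 ] 0.3011497204192597
t 41 [405 236  24  27 430] [416.31627907 250.20697674] [ 0.53073192 -0.19122016  0.04525763]
315 [ 0.53402101 -0.1949865   0.04454143] [ 0.51318722 -0.21406004  0.04104581] [ 0.55894179 -0.17546921  0.04698648]
s 70 [243 266  20  27 369] [252.89430894 278.63414634] [ 0.55036242 -0.19577733  0.04451721]
191 [ 0.53596927 -0.19547789  0.04398448] [ 0.51538607 -0.21298238  0.04103611] [ 0.56323123 -0.17751299  0.04694074]
[272.64164375 246.48294297]
```

```bash

python3 -m creep '{"slide":[[0.25,-0.33,0],[0.25,-0.67,0],[0.4,-1,0],[0.5,-1,0]],"twist":[[0,0,0.018],[0,0,0.036],[0,0,0.054],[0,0,0.0694]],"fingers":[1,1,1,1]}'
python3 -m creep '{"slide":[[0.17,-0.33,0],[0.34,-0.67,0],[0.5,-1,0]],"twist":[[0,0,0],[0,0,0],[0,0,0]],"fingers":[1,1,1]}'
python3 -m creep '{"slide":[[0.17,-0.33,0],[0.34,-0.67,0],[0.5,-1,0]],"twist":[[0,0,0],[0,0,0],[0,0,0]],"fingers":[1,1,1]}'
python3 -m creep '{"slide":[[0.17,-0.33,0],[0.34,-0.67,0],[0.5,-1,0]],"twist":[[0,0,0],[0,0,0],[0,0,0]],"fingers":[1,1,1]}'
python3 -m creep '{"slide":[[0.17,-0.33,-0.1],[0.34,-0.67,-0.2],[0.5,-0.99,-0.3],[0.5,-0.99,-0.3],[0.5,-0.99,-0.3]],"twist":[[0,0,0],[0,0,0],[0,0,0],[0,0,0],[0,0,0]],"fingers":[1,1,1,1,1]}'
python3 - <<'E'
from rig import telemetry, optics
import cv2, numpy as np
d=optics.get_image("wrist"); cv2.imwrite("pics/b_w.png",d["img"]); np.savez("pics/b_w.npz",**d)
s=telemetry.get_state(); print(s["position"],s["ee_rot"],s["qpos"])
E
```

```text
clock: 0.55
position: [0.2314, 0.3983, 0.231]
ee_rot: [-0.001, -0.081, 0.997, -0.002]
contact_force: [0.3, 0.6, -0.1]
width: 0.0853
clock: 0.85
position: [0.3003, 0.2672, 0.2312]
ee_rot: [0.0, -0.08, 0.997, -0.0]
contact_force: [1.6, 0.5, -0.6]
width: 0.0855
clock: 1.15
position: [0.3675, 0.133, 0.2314]
ee_rot: [0.0, -0.079, 0.997, 0.0]
contact_force: [1.0, -0.1, 0.3]
width: 0.0855
clock: 1.45
position: [0.4348, -0.0013, 0.2314]
ee_rot: [0.0, -0.079, 0.997, 0.0]
contact_force: [0.5, 0.2, -0.2]
width: 0.0853
clock: 1.95
position: [0.51, -0.1502, 0.1847]
ee_rot: [-0.001, -0.077, 0.997, 0.0]
contact_force: [-0.4, 0.8, 0.1]
width: 0.0855
[ 0.50907481 -0.14820006  0.18534491] [-1.08087855e-03 -7.80308853e-02  9.96949922e-01  9.30699960e-04] [-4.14983118e-01  2.41083202e-01  1.67255935e+00  6.53823031e-04
  1.23073550e+00 -2.14221912e+00]
```

View pics/b_w.png

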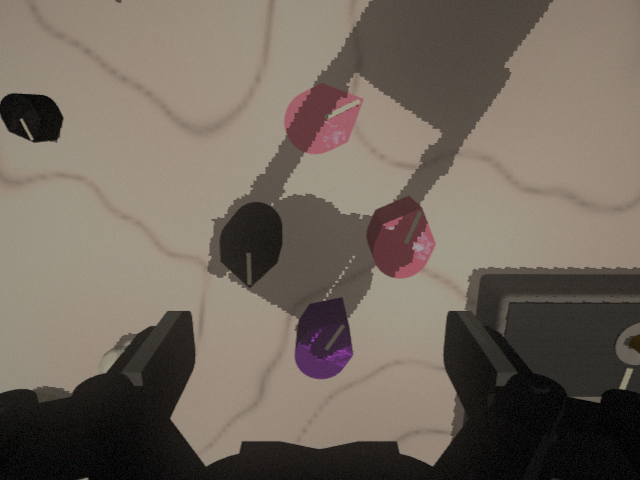

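```bash
python3 - <<'E'
from h import *
d=load("pics/b_w.npz")
A,B=plane(d,249,252,.044),plane(d,249.5,285,.044); print("line",A,B,np.degrees(np.arctan2(*(B-A)[1::-1])))
v,u=np.mgrid[60:400,200:450]; f=240/np.tan(np.radians(float(d["fovy"]))/2)
z=d["depth"][v,u]; C=np.stack([(u-d["cx"])/f*z,(v-d["cy"])/f*z,z],-1)
T=d["world_from_camera"]; P=C@T[:3,:3].T+T[:3,3]
m=((P[...,2]>.03)&(P[...,2]<.07)).astype(np.uint8)
n,l,st,ce=cv2.connectedComponentsWithStats(m)
for k in range(1,n):
    if st[k,4]<300: continue
    q=P[l==k]; h=np.percentile(q[:,2],90); top=q[q[:,2]>h-.004]
    (c,wh,a)=cv2.minAreaRect((top[:,:2]*1000).astype(np.float32))
    print(ce[k]+[200,60],st[k,4],"h",h.round(4),np.round(c,1),np.round(wh,1),round(a,1),top.min(0).round(4),top.max(0).round(4))
    if k==l[180,50]:
        b=np.radians(8.); R=np.array([[np.cos(b),np.sin(b)],[-np.sin(b),np.cos(b)]])
        w=top[:,:2]@R.T; lo,hi=np.percentile(w,1,0),np.percentile(w,99,0); print("local",lo,hi, "centre",R.T@[hi[0]-.034,(lo[1]+hi[1])/2],R.T@[lo[0]+.020,(lo[1]+hi[1])/2])
E
```

```text
line [ 0.5399879  -0.19445563  0.044     ] [ 0.5647904  -0.19139455  0.044     ] 7.0357437723257314
[320.67368421 118.52882206] 3990 h 0.0452 [ 444.5 -160.1] [43.9 43.9] 79.1 [ 0.4219 -0.1823  0.0415] [ 0.4659 -0.1348  0.0467]
[402.03155761 242.81557614] 3454 h 0.0451 [520.4 -89. ] [44.5 43.9] 32.7 [ 0.4904 -0.1094  0.0411] [ 0.5434 -0.0669  0.0467]
[248.87725525 245.83791778] 3381 h 0.0451 [ 536.5 -195.7] [43.6 44.8] 53.5 [ 0.5134 -0.216   0.0412] [ 0.5669 -0.1748  0.0462]
local [ 0.48199753 -0.28756734] [ 0.53066763 -0.2494127 ] centre [ 0.52920068 -0.19675432] [ 0.53447872 -0.19601254]
[323.0027482  346.99553418] 2911 h 0.045 [ 611.3 -131.2] [44.9 43.9] 21.8 [ 0.5832 -0.1523  0.041 ] [ 0.635  -0.1086  0.0466]
```

```bash

python3 -m creep '{"slide":[[0.193,-0.313,0],[0.193,-0.313,-0.3],[0.193,-0.313,-0.6],[0.193,-0.313,-0.73],[0.193,-0.313,-0.73],[0.193,-0.313,-0.73]],"twist":[[0,0,-0.002],[0,0,-0.002],[0,0,-0.002],[0,0,-0.002],[0,0,-0.002],[0,0,-0.002]],"fingers":[1,1,1,1,1,1]}' 60
python3 - <<'E'
from rig import telemetry, optics
import cv2, numpy as np
d=optics.get_image("wrist"); cv2.imwrite("pics/c_w.png",d["img"]); np.savez("pics/c_w.npz",**d)
s=telemetry.get_state(); print(s["position"],s["ee_rot"],s["qpos"])
from h import *
v,u=np.mgrid[200:470,150:500]; f=240/np.tan(np.radians(float(d["fovy"]))/2)
z=d["depth"][v,u]; C=np.stack([(u-d["cx"])/f*z,(v-d["cy"])/f*z,z],-1)
T=d["world_from_camera"]; P=C@T[:3,:3].T+T[:3,3]
m=((P[...,2]>.036)&(P[...,2]<.052)).astype(np.uint8)
n,l,st,ce=cv2.connectedComponentsWithStats(m)
for k in range(1,n):
    if st[k,4]<500: continue
    q=P[l==k][:,:2]; b=np.radians(8.); R=np.array([[np.cos(b),np.sin(b)],[-np.sin(b),np.cos(b)]])
    w=q@R.T; lo,hi=np.percentile(w,1,0),np.percentile(w,99,0); print(ce[k]+[150,200],hi-lo,R.T@[hi[0]-.034,(lo[1]+hi[1])/2],R.T@[lo[0]+.02,(lo[1]+hi[1])/2])
E
```

```text
clock: 2.6
position: [0.5386, -0.1935, 0.0779]
ee_rot: [0.0, -0.073, 0.997, 0.0]
contact_force: [-0.2, -0.9, -0.1]
width: 0.0855
[ 0.53934993 -0.1940989   0.07871388] [ 1.29338978e-03 -7.33990454e-02  9.97301648e-01 -5.74756823e-04] [-4.67036513e-01  3.96142208e-01  1.73362174e+00  4.08145916e-04
  1.00901921e+00 -2.18498014e+00]
[313.67013487 273.63558125] [0.04910249 0.03812801] [ 0.52903871 -0.19682989] [ 0.53388856 -0.19614829]
[420.90005636 418.7756904 ] [0.04307648 0.04007716] [ 0.59542151 -0.13424483] [ 0.60623872 -0.13272457]
```

View pics/c_w.png

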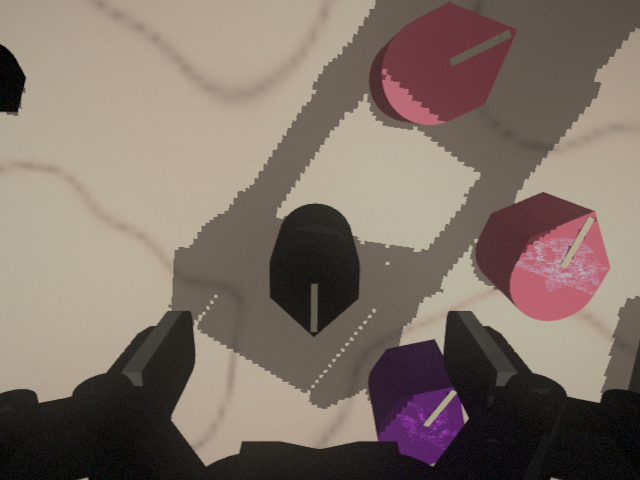

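The large black knob sits at (314,270), centred and aligned between the fingers, and the purple one at (420,400) stays clear. Now I descend and grip.

```bash

python3 -m creep '{"slide":[[0,-0.01,-0.2],[0,-0.01,-0.4],[0,-0.01,-0.467],[0,-0.01,-0.467],[0,-0.01,-0.467],[0,-0.01,-0.467],[0,-0.01,-0.467],[0,-0.01,-0.467],[0,-0.01,-0.467],[0,-0.01,-0.467],[0,-0.01,-0.467]],"twist":[[0,0,0],[0,0,0],[0,0,0],[0,0,0],[0,0,0],[0,0,0],[0,0,0],[0,0,0],[0,0,0],[0,0,0],[0,0,0]],"fingers":[1,1,1,1,-1,-1,-1,-1,-1,-1,-1]}' 80
python3 -m creep '{"slide":[[0,0,0.2],[0,0,0.5],[0,0,0.8],[0,0,1],[0,0,1],[0,0,1]],"twist":[[0,0,0],[0,0,0],[0,0,0],[0,0,0],[0,0,0],[0,0,0]],"fingers":[-1,-1,-1,-1,-1,-1]}'
python3 - <<'E'
from rig import telemetry, optics
import cv2, numpy as np
for n in ("wrist","scene"):
  d=optics.get_image(n); cv2.imwrite(f"pics/d_{n}.png",d["img"]); np.savez(f"pics/d_{n}.npz",**d)
s=telemetry.get_state(); print(s["position"],s["ee_rot"],s["qpos"],s["width"],s["contact_force"])
E
```

```text
clock: 3.75
position: [0.5394, -0.1967, 0.0083]
ee_rot: [0.001, -0.073, 0.997, -0.001]
contact_force: [-0.9, -0.4, 6.7]
width: 0.039
clock: 4.35
position: [0.5382, -0.1962, 0.1573]
ee_rot: [0.0, -0.073, 0.997, -0.0]
contact_force: [-0.1, -0.2, -1.3]
width: 0.039
[ 0.53711562 -0.19561278  0.15524159] [-1.42499110e-03 -7.27670806e-02  9.97347537e-01  9.00963369e-04] [-4.71012250e-01  3.24680962e-01  1.63039103e+00  7.24873390e-05
  1.18989184e+00 -2.18749875e+00] 0.03868469864890854 [-0.16998199  0.42743858 -1.2468611 ]
```

View pics/d_wrist.png

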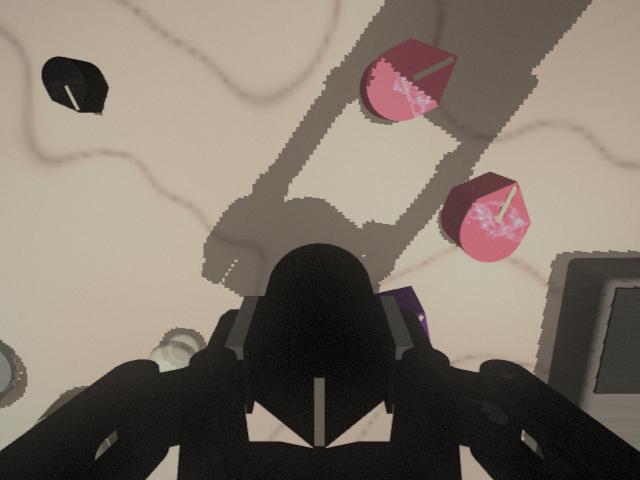

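View pics/d_scene.png

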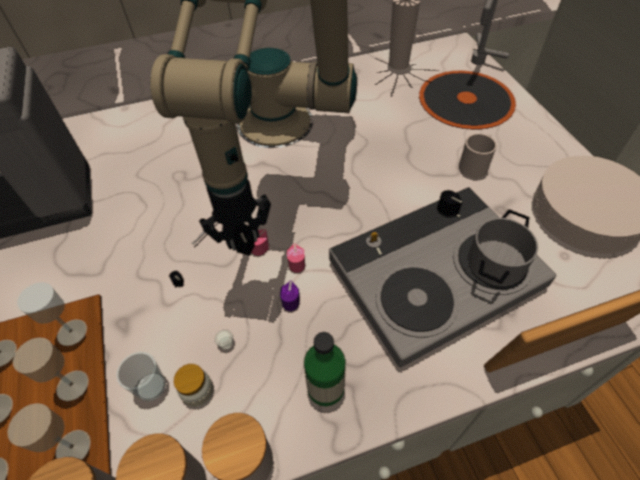

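The knob is held with its line straight along the tool (319,380→447). The small knob is undisturbed at (75,85). Next I take a close look at the spindle from beyond it.

```bash

python3 -m creep '{"slide":[[0,0.3,0.15],[0.15,0.6,0.3],[0.3,0.9,0.3],[0.3,1,0.3]],"twist":[[0,0,-0.005],[0,0,-0.01],[0,0,-0.015],[0,0,-0.015]],"fingers":[-1,-1,-1,-1]}'
python3 -m creep '{"slide":[[0.1,0.3,0],[0.2,0.6,0],[0.2,0.89,0],[0.2,0.89,0],[0.2,0.89,0],[0.2,0.89,0]],"twist":[[0,0,0],[0,0,0],[0,0,0],[0,0,0],[0,0,0],[0,0,0]],"fingers":[-1,-1,-1,-1,-1,-1]}'
python3 - <<'E'
from rig import telemetry, optics
import cv2, numpy as np
for n in ("wrist",):
  d=optics.get_image(n); cv2.imwrite(f"pics/e_{n}.png",d["img"]); np.savez(f"pics/e_{n}.npz",**d)
s=telemetry.get_state(); print(s["position"],s["ee_rot"],s["qpos"],s["width"],s["contact_force"])
E
```

```text
clock: 4.85
position: [0.585, -0.0426, 0.2007]
ee_rot: [0.0, -0.027, 1.0, 0.001]
contact_force: [-0.0, -0.3, -1.1]
width: 0.0394
clock: 5.45
position: [0.6127, 0.0865, 0.2003]
ee_rot: [-0.001, -0.026, 1.0, -0.0]
contact_force: [0.7, 0.6, -1.3]
width: 0.0389
[0.61288118 0.08611076 0.20073183] [-1.01834468e-03 -2.51648060e-02  9.99682761e-01 -2.70136269e-04] [ 2.75345768e-02  3.60189541e-01  1.45592262e+00 -5.51695143e-04
  1.32751849e+00 -1.59346326e+00] 0.039053472779025385 [-0.72242715 -0.69862553 -1.50883221]
```

View pics/e_wrist.png

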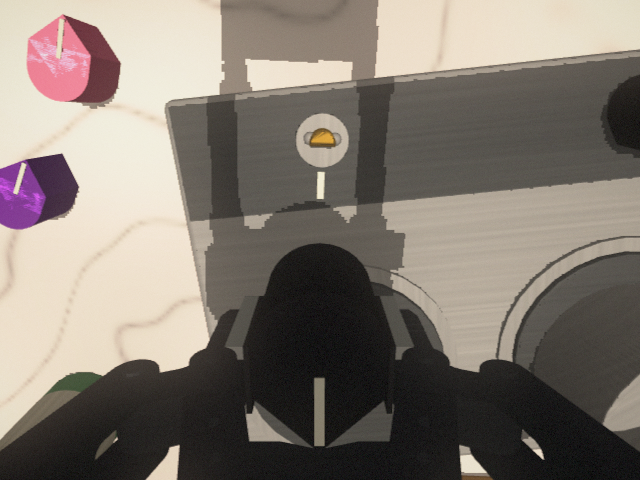

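```bash
python3 - <<'E'
from h import *
d=load("pics/e_wrist.npz"); im=d["img"]
c=cv2.resize(im[100:210,265:375],(550,550),interpolation=cv2.INTER_CUBIC); cv2.imwrite("pics/crop3.png",c)
g=im.min(2).astype(int)
m=((g>170)).astype(np.uint8); m[:, :300]=0; m[:,340:]=0; m[:166]=0; m[206:]=0
v,u=np.where(m); print("tick",u.min(),u.max(),v.min(),v.max(),len(u))
pts=np.array([plane(d,a,b,.061)[:2] for a,b in zip(u,v)]); e=cv2.fitLine((pts*1000).astype(np.float32),cv2.DIST_L2,0,.01,.01).ravel(); print(e, np.degrees(np.arctan2(e[1],e[0])),pts.mean(0))
hsv=cv2.cvtColor(im,cv2.COLOR_BGR2HSV); b=((hsv[...,1]>120)&(hsv[...,0]<35)&(hsv[...,0]>10)).astype(np.uint8)
b[:, :300]=0; b[:,345:]=0;b[:120]=0;b[160:]=0
v,u=np.where(b); print("brass",u.min(),u.max(),v.min(),v.max())
P=np.array([dep(d,x,y) for x,y in zip(u,v)]); k=P[:,2]>.082; print("brass depth",np.percentile(P[:,2],[10,50,90]),P[k].min(0),P[k].max(0),P[k].mean(0))
w=((g>110)).astype(np.uint8); w[:, :293]=0; w[:,352:]=0;w[:108]=0;w[169:]=0
w|=b; ct,_=cv2.findContours(w,cv2.RETR_EXTERNAL,cv2.CHAIN_APPROX_NONE); q=max(ct,key=cv2.contourArea)
el=cv2.fitEllipse(q); print("washer",el,plane(d,*el[0],.061),plane(d,*el[0],.063), dep(d,300,140),dep(d,322,160),dep(d,280,150))
# knob in hand, top at tcp+.036
h=.2007+.036
for nm in ((320,243),(320,447)): print(nm,plane(d,*nm,h), dep(d,nm[0],nm[1]+(12 if nm[1]<300 else -15)))
E
```

```text
tick 317 323 172 198 174
[9.99925613e-01 1.21967355e-02 5.87805786e+02 8.63842621e+01] 0.6988387 [0.58780579 0.08638426]
brass 310 334 129 146
brass depth [0.08427105 0.08677637 0.08783651] [0.54002886 0.07876705 0.0824586 ] [0.56026357 0.09314606 0.34339815] [0.55585239 0.08576821 0.08727865]
washer ((321.90447998046875, 139.8215789794922), (52.36009216308594, 53.47676467895508), 178.26161193847656) [0.55836302 0.08604348 0.061     ] [0.55823317 0.08602347 0.063     ] [0.55924448 0.07188427 0.06042165] [0.57116127 0.08678623 0.06184348] [0.56629524 0.05909657 0.06029408]
(320, 243) [0.57334487 0.08519959 0.2367    ] [0.58753055 0.0860127  0.20504092]
(320, 447) [0.63858715 0.08861207 0.2367    ] [0.63343118 0.08834335 0.23627007]
```

View pics/crop3.png

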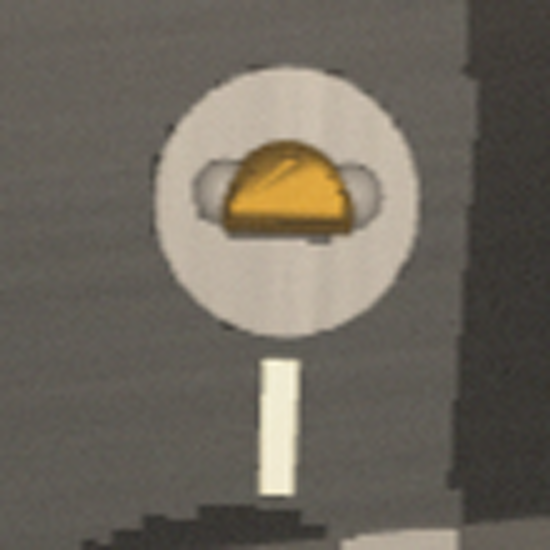

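```bash
python3 - <<'E'
from h import *
d=load("pics/e_wrist.npz"); im=d["img"]
print("back bottom",plane(d,320,243,.193)); 
for r in range(245,445,8): print(r,dep(d,318,r).round(4), im[r,312])
for c in (255,262,320,378,384): print(c,dep(d,c,300).round(4))
c=cv2.resize(np.clip(im[230:460,230:410].astype(int)*4,0,255).astype(np.uint8),(540,690)); cv2.imwrite("pics/crop4.png",c[:600])
E
```

```text
back bottom [0.58699    0.08601148 0.193     ]
245 [0.5874 0.0853 0.1942] [30 30 34]
253 [0.5873 0.0853 0.2037] [30 30 32]
261 [0.5872 0.0853 0.2122] [20 24 21]
269 [0.5878 0.0854 0.2179] [29 28 29]
277 [0.54   0.0832 0.3434] [17 14 17]
285 [0.5873 0.0854 0.2318] [27 22 25]
293 [0.5876 0.0854 0.2366] [24 27 27]
301 [0.5901 0.0855 0.2364] [18 18 18]
309 [0.5919 0.0856 0.2377] [19 19 22]
317 [0.5952 0.0858 0.2358] [25 21 27]
325 [0.5976 0.0859 0.2359] [25 26 28]
333 [0.5999 0.086  0.2364] [20 17 21]
341 [0.602  0.0861 0.2371] [24 24 21]
349 [0.6052 0.0863 0.236 ] [11 13 16]
357 [0.6077 0.0864 0.2361] [20 23 23]
365 [0.6104 0.0866 0.236 ] [17 15 15]
373 [0.613  0.0867 0.236 ] [22 17 20]
381 [0.6155 0.0868 0.2363] [24 21 22]
389 [0.6184 0.087  0.2361] [22 24 20]
397 [0.6207 0.0871 0.2367] [25 21 26]
405 [0.6241 0.0873 0.2359] [20 21 24]
413 [0.6262 0.0874 0.2368] [15 16 19]
421 [0.6292 0.0875 0.2366] [19 22 20]
429 [0.6324 0.0877 0.2362] [25 22 27]
437 [0.6354 0.0878 0.2362] [18 16 20]
255 [0.6039 0.0644 0.2086]
262 [0.6042 0.0667 0.2076]
320 [0.5898 0.0861 0.2362]
378 [0.6011 0.1065 0.2098]
384 [0.6008 0.1085 0.2103]
```

View pics/crop4.png

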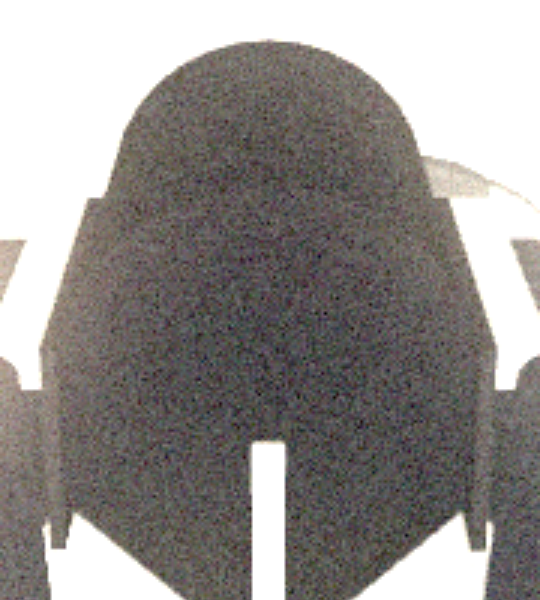

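```bash

python3 -m creep '{"slide":[[-0.327,-0.004,0],[-0.327,-0.004,-0.2],[-0.327,-0.004,-0.4],[-0.327,-0.004,-0.55],[-0.327,-0.004,-0.638],[-0.327,-0.004,-0.638],[-0.327,-0.004,-0.638],[-0.327,-0.004,-0.638]],"twist":[[0,0,-0.0055],[0,0,-0.0055],[0,0,-0.0055],[0,0,-0.0055],[0,0,-0.0055],[0,0,-0.0055],[0,0,-0.0055],[0,0,-0.0055]],"fingers":[-1,-1,-1,-1,-1,-1,-1,-1]}' 100
python3 - <<'E'
from rig import telemetry, optics
import cv2, numpy as np
for n in ("scene","top"):
  d=optics.get_image(n); cv2.imwrite(f"pics/f_{n}.png",d["img"]); np.savez(f"pics/f_{n}.npz",**d)
a=cv2.imread("pics/f_scene.png")[190:280,330:420]; b=cv2.imread("pics/f_top.png")[200:290,225:315]
cv2.imwrite("pics/f_c.png",cv2.resize(np.hstack([a,b]),(800,400),interpolation=cv2.INTER_CUBIC))
for i in range(3):
  s=telemetry.get_state(); print(s["position"],s["ee_rot"],s["width"],s["contact_force"])
E
```

```text
clock: 6.3
position: [0.5652, 0.0861, 0.1071]
ee_rot: [0.001, -0.008, 1.0, 0.0]
contact_force: [0.4, -0.5, -1.7]
width: 0.039
[0.56510591 0.08641836 0.10717796] [ 1.07710075e-03 -8.20197316e-03  9.99965782e-01  4.92217097e-05] 0.03883153784274125 [-0.85848732 -0.07075451 -0.30530662]
[0.56510591 0.08641836 0.10717796] [ 1.07710075e-03 -8.20197316e-03  9.99965782e-01  4.92217097e-05] 0.03883153784274125 [-0.85848732 -0.07075451 -0.30530662]
[0.56510591 0.08641836 0.10717796] [ 1.07710075e-03 -8.20197316e-03  9.99965782e-01  4.92217097e-05] 0.03883153784274125 [-0.85848732 -0.07075451 -0.30530662]
```

View pics/f_c.png

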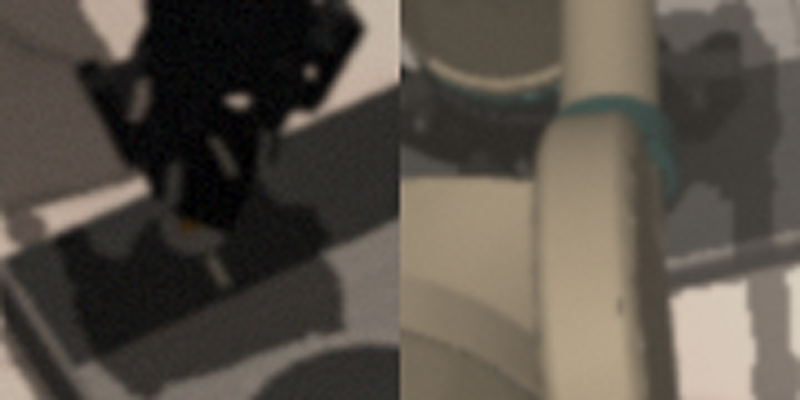

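```bash

python3 -m creep '{"slide":[[-0.007,0,-0.03],[-0.007,0,-0.06],[-0.007,0,-0.09],[-0.007,0,-0.11],[-0.007,0,-0.11]],"twist":[[0,0,0],[0,0,0],[0,0,0],[0,0,0],[0,0,0]],"fingers":[-1,-1,-1,-1,-1]}' 100
python3 -m creep '{"slide":[[0,0,-0.02],[0,0,-0.04],[0,0,-0.05],[0,0,-0.05]],"twist":[[0,0,0],[0,0,0],[0,0,0],[0,0,0]],"fingers":[-1,-1,-1,-1]}' 100
```

```text
clock: 6.9
position: [0.5628, 0.0867, 0.0888]
ee_rot: [-0.001, -0.008, 1.0, 0.0]
contact_force: [-0.3, 0.6, -0.7]
width: 0.0389
clock: 7.3
position: [0.5638, 0.086, 0.0824]
ee_rot: [0.001, -0.009, 1.0, -0.001]
contact_force: [0.0, -2.9, 1.3]
width: 0.0391
```

The bore is already about 13 mm over the spindle with almost no force. Next I push through the detent.

```bash

python3 -m creep '{"slide":[[0,0,-0.02],[0,0,-0.04],[0,0,-0.05],[0,0,-0.05]],"twist":[[0,0,0],[0,0,0],[0,0,0],[0,0,0]],"fingers":[-1,-1,-1,-1]}' 100
python3 -m creep '{"slide":[[0,0,-0.02],[0,0,-0.03],[0,0,-0.03]],"twist":[[0,0,0],[0,0,0],[0,0,0]],"fingers":[-1,-1,-1]}' 100
```

```text
clock: 7.7
position: [0.563, 0.0866, 0.0735]
ee_rot: [-0.0, -0.008, 1.0, 0.0]
contact_force: [2.3, -1.8, -7.4]
width: 0.0389
clock: 8.0
position: [0.5631, 0.0865, 0.0712]
ee_rot: [0.0, -0.009, 1.0, -0.0]
contact_force: [-1.9, -4.2, 7.6]
width: 0.0386
```

```bash

python3 -m creep '{"slide":[[0,0,-0.01],[0,0,-0.02],[0,0,-0.02]],"twist":[[0,0,0],[0,0,0],[0,0,0]],"fingers":[-1,-1,-1]}' 100
```

```text
clock: 8.3
position: [0.5633, 0.0864, 0.0711]
ee_rot: [0.001, -0.009, 1.0, -0.0]
contact_force: [-7.0, -4.6, 24.0]
width: 0.039
```

It has bottomed out: 24 N and no movement, at the predicted home height of 0.071. Now I release and check.

```bash

python3 -m creep '{"slide":[[0,0,0.02],[0,0,0.02],[0,0,0.02],[0,0,0.02],[0,0,0.02],[0,0,0.02],[0,0,0.02]],"twist":[[0,0,0],[0,0,0],[0,0,0],[0,0,0],[0,0,0],[0,0,0],[0,0,0]],"fingers":[-1,1,1,1,1,1,1]}'
python3 -m creep '{"slide":[[0,0,0.15],[0,0,0.3],[0,0,0.6],[0.1,0,0.9],[0.3,0,0.95],[0.4,0,0.95],[0.4,0,0.95]],"twist":[[0,0,0],[0,0,0],[0,0,0],[0,0,0],[0,0,0],[0,0,0],[0,0,0]],"fingers":[1,1,1,1,1,1,1]}'
python3 - <<'E'
from rig import telemetry, optics
import cv2, numpy as np
from h import *
for n in ("wrist","scene"):
  d=optics.get_image(n); cv2.imwrite(f"pics/g_{n}.png",d["img"]); np.savez(f"pics/g_{n}.npz",**d)
s=telemetry.get_state(); print(s["clock"],s["position"],s["width"],s["contact_force"])
d=load("pics/g_wrist.npz")
v,u=np.mgrid[0:470,150:500]; f=240/np.tan(np.radians(float(d["fovy"]))/2)
z=d["depth"][v,u]; C=np.stack([(u-d["cx"])/f*z,(v-d["cy"])/f*z,z],-1)
T=d["world_from_camera"]; P=C@T[:3,:3].T+T[:3,3]
m=((P[...,2]>.095)&(P[...,2]<.125)).astype(np.uint8)
n,l,st,ce=cv2.connectedComponentsWithStats(m)
for k in range(1,n):
    if st[k,4]<500: continue
    q=P[l==k]; print(ce[k]+[150,0],np.percentile(q,[1,50,99],axis=0).round(4).tolist())
E
```

```text
clock: 9.0
position: [0.5632, 0.0868, 0.0699]
ee_rot: [-0.0, -0.008, 1.0, 0.0]
contact_force: [0.0, 0.3, 0.3]
width: 0.0853
clock: 9.7
position: [0.6252, 0.0866, 0.2127]
ee_rot: [0.001, -0.008, 1.0, 0.0]
contact_force: [-0.5, 0.4, -0.0]
width: 0.0853
9.8 [0.62220329 0.0866762  0.21164981] 0.08524235542612041 [-0.61285997 -0.56427878 -0.89744386]
[318.97986975 131.34872706] [[0.542, 0.0669, 0.1012], [0.5644, 0.0862, 0.1065], [0.5911, 0.1053, 0.11]]
```

View pics/g_wrist.png

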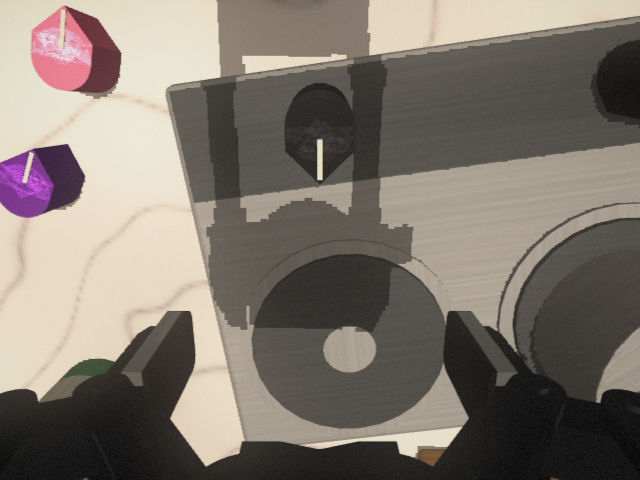

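View pics/g_scene.png

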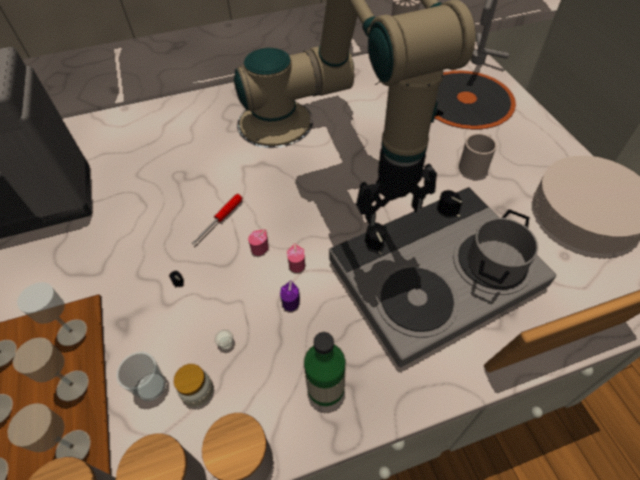

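The knob is at (320,130) with its point along the tick. Its top is at z=0.1065, against 0.107 expected when home and 0.119 at the unsnapped stop. In the scene view the small knob is still at (177,279), and the gripper is clear. I hand in.

```bash
python3 -c "
from rig import order; print(order.sign_off())"
```

```text
the job is handed in; nothing more can be done
None
```

The large black knob is on the bare spindle, apparently snapped fully home, and I have handed the job in. I gripped it across its sides, lined its point up with the spindle's tick and pushed it down. It stopped dead at the height expected for home, with about 24 N of push. I then let go and moved clear, about 9.8 s into the 38 s allowed.

**Last checks:**
- **Height:** the knob's top is at about 106.5 mm. It should be 107 mm when home, or 119 mm if it had stopped at the spring balls.
- **Position:** its centre is about 1 mm from the spindle axis.
- **Direction:** I set the point at about 1° to match the tick, which the close view put at 0.7°. Two earlier, coarser views had put the tick at 2–4°, still well inside the 10° tolerance.
- **Small knob and look-alikes:** the small knob and the pink and purple look-alikes are where they were, judged by eye in the pictures.
- **Robot:** it touches nothing.

No check failed. I did not feel the snap as a clear force peak, so "snapped home" rests on the height reading and the hard stop.

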